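# Snap the carrier cover over a wine sample and keep the seal pressed

## Robot

A 7-joint arm with a two-finger parallel gripper is mounted at the origin on the work surface. World frame = base frame: x ahead of the robot, y to its left, z up, the work surface at z = 0. Lengths are in m, angles in rad, forces in N, time in s.
With the tool pointing down it reaches from about 0.375 to 0.925 m from the base axis. Payload 3.1 kg.
Tool frame: the origin (TCP) lies between the finger pads; the fingertips stand 19 mm ahead of it and the grasp point (between the pads) is the TCP; z points along the fingers, y is the direction in which the jaws open and shut (so a half turn about z gives the same grasp; the last joint's range is limited). The gripper opens to 85 mm and grips with 20 to 120 N. Pads are 22 mm wide; open, the fingers measure 114 mm over their backs; the gripper's body (76 mm by 85 mm) begins 54 mm behind the grasp point. The pads swing forward as they close: fully open they stand 13 mm farther back than shut.
Start: joints at [-1.355, 0.383, 0.044, 1.598, -0.018, 1.161, -0.05], TCP at [0.201, 0.618, 0.25] pointing down, gripper open.
Joint ranges: [-2.61, 2.61], [-0.41, 2.15], [-1.48, 1.57], [0, 2.5], [-1.57, 4.71], [0.05, 1.97], [-2.85, 2.85]. Speed limits (rad/s): [2.79, 2.79, 3.14, 3.14, 3.14, 3.14, 3.14].

## Interface

Orientations are given as a unit quaternion [x, y, z, w].
In Python, from bench import move_ptp, movel, move_j, move_gripper, pause, inverse_kinematics, read_camera, camera_params, MotionError, sign_off, look_for, tip_of, read_time_s, read_qpos, read_joint_vel, read_effort, read_eef_pos, read_tcp_rot, read_ft_force, read_ft_torque, read_finger_gap gives the robot as it stands. Calls block until the motion is done:
- move_ptp(position, orientation): joint-space move of the TCP to a pose.
- movel(position, orientation=None, speed=0.15): straight line of the TCP; orientation=None keeps the orientation; speed is the mean speed in m/s.
- move_j(angles): joint-space move.
- move_gripper(opening, effort=None): finger opening in m; effort is the grip in N (None keeps the last); returns when the fingers have stopped.
- pause(seconds).
- inverse_kinematics(position, orientation): joint angles nearest the present ones, or None.
- read_camera(name): name is "side" or "top"; returns the picture (420x560x3 uint8, red, green, blue); there is no depth.
- camera_params(name): a dict with "K" (3x3 intrinsics, pixels), "camera_from_world" (4x4, takes a point from world to camera coordinates). Camera axes: x right, y down, z forward; pixel columns grow to the right and rows downward; lengths in m; the calibration is good to about 2 mm. A picture is of the moment at which its call begins. camera_params takes no time and is no camera call.
A pose or a line that the arm cannot do raises MotionError and nothing moves.
- sign_off(): hands the job in, once; it reports no verdict.
Trained networks look in the newest picture that a camera, given by its name, has taken for a name from the list of things; names that differ only in an ending like _2 or _b are one class to them, and where a whole thing is asked for, a point or a joint stands for the part that bears it (a point fixed in the world has none). Each returns a list of dicts, best first, with "confidence" (0 to 1); they miss things now and then, are a little off and sometimes report something else, mostly with a low value. They report only what shows in the picture. A call takes as long as a camera call.
- look_for(camera, name): "at" ([column, row] in pixels, amid what is visible of it).
- tip_of(camera, name): "at" ([column, row] in pixels: a listed point, or the origin of a listed thing).
Readings, each from a call of its own:
- read_time_s(): time.
- read_qpos(): joint angles.
- read_joint_vel(): joint speeds.
- read_effort(): joint torques, N m.
- read_eef_pos(): TCP position.
- read_tcp_rot(): TCP orientation.
- read_ft_force(): force on the tool from outside, world axes, zero at the start.
- read_ft_torque(): the same for the moment, N m.
- read_finger_gap(): finger opening in m.
Only numpy, scipy, OpenCV 4.12 (cv2) and the standard library are available. Lean on these libraries where they do the work, as an engineer would, in place of code of your own. Each camera call takes 0.05 s, during which the arm holds its last target. There are 200 camera calls.

## Task

Pack the red-capped wine sample for the lab: stand the red-capped vial upright, fully down in the bore of the blue carrier, then put the orange cover over it and press it down until it snaps past the catches onto the sealing ring. Keep pressing the cover firmly down on the ring, and finish like that, still holding it pressed. Do not disturb the other two vials or the tasting bowl.

Things in the scene. Friction and masses are not known exactly. Their poses are not given: they have to be found in the camera images.
- red_vial_mid (a point): The vial to pack: an amber-brown glass sample vial with a red screw cap, standing upright on the bench: cylinder 22 mm across and 70 mm tall (top 16 mm is the cap, same width; foot chamfered 2 mm), about 45 g. The point is its centre, 35 mm above its foot; z is its long axis, up.
- white_vial_mid (a point): Leave alone: an amber-brown glass sample vial with a white screw cap, standing upright on the bench: cylinder 22 mm across and 70 mm tall (top 16 mm is the cap, same width; foot chamfered 2 mm), about 45 g. The point is its centre, 35 mm above its foot; z is its long axis, up.
- green_vial_mid (a point): Leave alone: an amber-brown glass sample vial with a green screw cap, standing upright on the bench: cylinder 22 mm across and 70 mm tall (top 16 mm is the cap, same width; foot chamfered 2 mm), about 45 g. The point is its centre, 35 mm above its foot; z is its long axis, up.
- tasting_cup: Leave alone: a small white ceramic tasting bowl, 68 mm across the rim, 60 mm tall, on the bench. Origin: centre of its underside.
- carrier: The blue sample carrier, bolted to the bench (place differs each time): a round flange 84 mm across, 8 mm thick, with an upright round spigot 48 mm across in the middle, top 31 mm above the bench, holding the bore. A black sprung sealing ring, 50 to 64 mm across, lies around the spigot's foot, its top 12 mm above the bench when free. Origin: bore axis, at bench level; z up.
- bore_mouth (a point): Centre of the mouth of the carrier's bore, 31 mm above the bench. The bore is 25 mm across and 25 mm deep (floor 6 mm above the bench), so a seated vial stands 45 mm out of it.
- catches (a point): On the bore axis at the height of the snap catches, 21 mm above the bench: four steel ball noses around the spigot, 56 mm across, springing inwards. A cover put on by its own weight rests on them, rim about 25 mm above the bench. Pushed down it takes about 8 to 14 N, then, rim about 20 mm up, the force suddenly drops and the catches pull the cover down; at 12 mm the rim meets the sealing ring.
- cover: The orange cover, an upside-down round cup 62 mm outside and 78 mm tall with a black knob on its roof (116 mm in all), about 130 g. It starts on the bench, mouth down. Inside the mouth is a lip 3 mm high and 52.4 mm across; above it 57 mm across, 74 mm deep from the rim. It fits over the spigot in any turn. Origin: centre of the mouth, at the rim (lowest face); z up.
- cover_knob (a point): Centre of the cover's upright round black knob, 26 mm across and 38 mm tall: 97 mm above the rim, 19 mm below the knob's top and 19 mm above the roof.
- seal (a joint): How far the sealing ring is pressed down, in m: 0 when free, 0.004 at its stop. Its spring gives 4 N per mm; the cover's weight alone gives about 0.0003. Pressing firmly means 0.0015 or more (6 N or more).

How it is judged:
On the way, in this order (a step that is already met when the one before it is completed fails the run):
1. the red-capped vial stands upright, down in the carrier's bore (horizontal distance between red_vial_mid and carrier below 0.004 m and z of red_vial_mid in the frame of carrier below 0.044 m and angle between red_vial_mid's own z axis and vertical below 0.12 rad), for 0.3 s.
2. with the vial inside, the cover has snapped past the catches, down onto the sealing ring (all of step 1 and horizontal distance between cover and carrier below 0.004 m and z of cover in the frame of carrier below 0.0125 m and angle between cover's own z axis and vertical below 0.06 rad), for 0.1 s.
At the end, for the whole second after the job is handed in: Fingers still push on the cover; sealing ring pressed over 1.5 mm (6 N); cover level within 0.06 rad, centred within 4 mm, rim at most 12.5 mm above the bench; red-capped vial in the bore: centred within 4 mm, within 3 mm of the floor, upright within 0.12 rad (all of step 2 and value of joint seal above 0.0015 m and contact force between the fingers and cover above 1 N); the arm keeps its last pose, push and grip.
It fails at once if the white-capped vial is moved more than 20 mm or tipped over (distance of white_vial_mid from where it was at the start of the episode above 0.02 m or angle between white_vial_mid's own z axis and vertical above 0.35 rad).
It fails at once if the green-capped vial is moved more than 20 mm or tipped over (distance of green_vial_mid from where it was at the start of the episode above 0.02 m or angle between green_vial_mid's own z axis and vertical above 0.35 rad).
It fails at once if the tasting bowl is moved more than 20 mm or tipped over (distance of tasting_cup from where it was at the start of the episode above 0.02 m or angle between tasting_cup's own z axis and vertical above 0.35 rad).
It also fails if it takes over 61 s, if anything falls off the work surface, if the arm or the gripper's body presses on something with over 40 N, if the wrist force passes 120 N, or if a joint passes its speed limit or range.

## Working session

There is one attempt and no reset: what is moved stays moved. The work goes in short steps, each a Python script; the robot and the scene stay as the last script left them, time stands still between calls to the robot, and variables do not carry over. Pictures are saved under pics/ and viewed, about 8 in all and at most 12, crops included, and the job is handed in when it is done.

```bash
mkdir -p pics
cat > h.py <<'E'
import numpy as np, cv2
from bench import *
def snap(n,f=None):
    im=read_camera(n)
    if f: cv2.imwrite('pics/'+f,im[:,:,::-1])
    return im
def proj(c,p):
    d=camera_params(c);q=d["camera_from_world"]@np.r_[p,1];u=d["K"]@q[:3];return u[:2]/u[2]
def ray(c,uv):
    d=camera_params(c);T=np.array(d["camera_from_world"]);R=T[:3,:3]
    o=-R.T@T[:3,3];v=R.T@np.linalg.inv(d["K"])@np.r_[uv,1];return o,v/np.linalg.norm(v)
def onz(c,uv,z):
    o,v=ray(c,uv);return o+v*(z-o[2])/v[2]
def tri(uv1,uv2):
    A=[];b=[]
    for c,uv in(("top",uv1),("side",uv2)):
        o,v=ray(c,uv);P=np.eye(3)-np.outer(v,v);A.append(P);b.append(P@o)
    return np.linalg.lstsq(np.vstack(A),np.hstack(b),rcond=None)[0]
E
python3 - <<'E'
from h import *
np.set_printoptions(precision=4,suppress=True)
a=snap("top");b=snap("side")
cv2.imwrite('pics/a.png',np.vstack([a,b])[:,:,::-1]) if 0 else None
cv2.imwrite('pics/top0.png',a[:,:,::-1]);cv2.imwrite('pics/side0.png',b[:,:,::-1])
Z=dict(red_vial_mid=.035,white_vial_mid=.035,green_vial_mid=.035,tasting_cup=0,carrier=0,bore_mouth=.031,cover=0,cover_knob=.097)
for n,z in Z.items():
    r={c:tip_of(c,n)[:2] for c in("top","side")}
    for c in r:
        for k in r[c]: print(n,c,np.array(k["at"]),round(k["confidence"],2),onz(c,k["at"],z))
    if r["top"] and r["side"]: print("   tri",tri(r["top"][0]["at"],r["side"][0]["at"]))
for c in("top","side"): print(c,ray(c,[280,210]))
print(read_tcp_rot(),read_time_s(),read_ft_force())
E
```

```text
red_vial_mid top [208.5 244.7] 0.58 [0.492  0.2029 0.035 ]
red_vial_mid side [268.8 314.8] 0.89 [0.4908 0.2197 0.035 ]
   tri [0.4947 0.2083 0.0182]
white_vial_mid top [212. 199.] 0.48 [0.608  0.1919 0.035 ]
white_vial_mid side [224.8 276.2] 0.9 [0.6101 0.2024 0.035 ]
   tri [0.6116 0.1959 0.0275]
green_vial_mid top [166.1 206.3] 0.45 [0.5921 0.3092 0.035 ]
green_vial_mid side [187.  315.7] 0.83 [0.6026 0.3049 0.035 ]
green_vial_mid side [318.2 220.4] 0.75 [ 0.5535 -0.0321  0.035 ]
   tri [0.5932 0.3079 0.0466]
tasting_cup top [292.5 156.5] 0.7 [ 0.7172 -0.0177  0.    ]
tasting_cup side [255.1 204.5] 0.56 [ 0.7276 -0.0239  0.    ]
   tri [ 0.7174 -0.016   0.0103]
carrier top [303.2 224.7] 0.55 [ 0.5365 -0.0414  0.    ]
carrier side [322.6 231.8] 0.82 [ 0.5448 -0.0395  0.    ]
   tri [ 0.54  -0.039  0.003]
bore_mouth top [306.5 222.1] 0.75 [ 0.5435 -0.048   0.031 ]
bore_mouth side [323.3 220.3] 0.76 [ 0.547  -0.0427  0.031 ]
   tri [ 0.5459 -0.0466  0.0286]
cover top [358.2 256.9] 0.9 [ 0.4489 -0.1834  0.    ]
cover side [390.5 213.9] 0.55 [ 0.4497 -0.1833  0.    ]
   tri [ 0.4493 -0.1832  0.0003]
cover_knob top [368.2 256.9] 0.68 [ 0.4574 -0.189   0.097 ]
cover_knob side [223.3 272.5] 0.7 [0.5767 0.232  0.097 ]
cover_knob side [398.6 175.2] 0.67 [ 0.4563 -0.2019  0.097 ]
   tri [0.543  0.0033 0.0709]
top (array([0.5547, 0.0316, 1.1331]), array([ 0.0193, -0.0114, -0.9997]))
side (array([0.2286, 0.5183, 0.6116]), array([ 0.4665, -0.5981, -0.6516]))
[ 0.1563  0.9877 -0.     -0.    ] 0.9 [-0.8321 -0.2548 -0.1939]
```

View pics/top0.png

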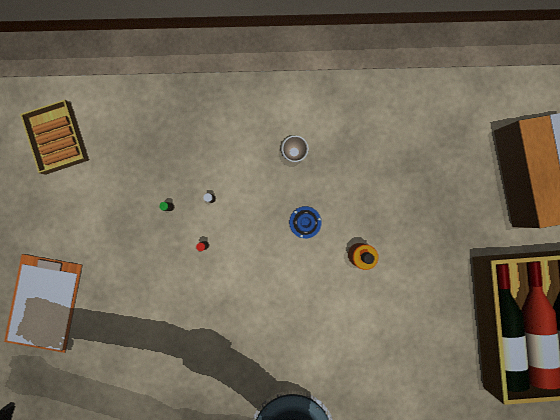

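View pics/side0.png

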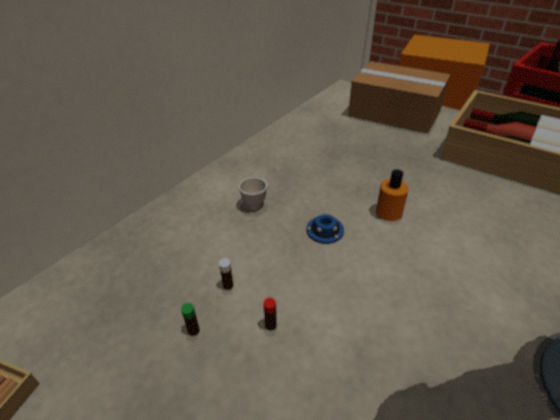

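The top view shows red, white and green caps at about (201,246), (209,198) and (166,206). The carrier is at (305,222), the cover at (364,257) and the bowl at (294,149). The side view agrees, except for a false knob hit at (223,272). Next I refine the positions with colour silhouettes.

```bash
cat >> h.py <<'E'
from scipy.optimize import least_squares
def cyl(xy,r,z0,z1):
    t=np.linspace(0,2*np.pi,60)[:-1]
    return np.vstack([np.c_[xy[0]+r*np.cos(t),xy[1]+r*np.sin(t),0*t+z] for z in(z0,z1)])
def hullc(p):
    h=cv2.convexHull(np.float32(p));m=cv2.moments(h);return np.array([m['m10']/m['m00'],m['m01']/m['m00']]),m['m00']
H=dict(red=[(0,4),(176,180)],blue=[(100,125)],orange=[(5,20)],green=[(50,80)])
def mask(im,col,at,rad=35,s=130,v=40):
    hsv=cv2.cvtColor(im,cv2.COLOR_RGB2HSV);m=np.zeros(im.shape[:2],np.uint8)
    for a,b in H[col]: m|=cv2.inRange(hsv,(a,s,v),(b,255,255))
    k=np.zeros_like(m);cv2.circle(k,tuple(int(x) for x in at),rad,255,-1);m&=k
    n,l,st,_=cv2.connectedComponentsWithStats(m)
    if n<2:return None
    return (l==1+np.argmax(st[1:,4])).astype(np.uint8)
def fit(ims,col,r,z0,z1,guess,rad=35,**kw):
    obs={}
    for c,im in ims.items():
        m=mask(im,col,proj(c,[*guess,(z0+z1)/2]),rad,**kw)
        if m is None: continue
        cs=np.vstack(cv2.findContours(m,cv2.RETR_EXTERNAL,cv2.CHAIN_APPROX_NONE)[0])[:,0]
        # pixel-corner hull
        cs=np.vstack([cs+d for d in([-.5,-.5],[.5,-.5],[-.5,.5],[.5,.5])])
        obs[c]=hullc(cs)
    out={}
    for sel in [[c] for c in obs]+[list(obs)]:
        f=lambda q:np.hstack([hullc([proj(c,p) for p in cyl(q,r,z0,z1)])[0]-obs[c][0] for c in sel])
        s=least_squares(f,guess,diff_step=1e-3);out['+'.join(sel)]=s.x
        if len(sel)==1:
            print(col,sel,s.x.round(4),'area obs/model',obs[sel[0]][1],round(hullc([proj(sel[0],p) for p in cyl(s.x,r,z0,z1)])[1],0))
    print(col,'both',s.x.round(4),s.fun.round(2));return s.x
E
python3 - <<'E'
from h import *
ims={c:snap(c) for c in("top","side")}
fit(ims,'red',.011,.054,.070,[.493,.209],20)
fit(ims,'green',.011,.054,.070,[.595,.307],20,s=90)
fit(ims,'blue',.042,0,.008,[.540,-.042],30,s=90)
fit(ims,'orange',.031,0,.078,[.449,-.183],40)
o=[]
for c,at in(("top",[300,200]),("side",[290,240])):
    im=ims[c]; x,y=at; 
    if c=="top": crop=im[180:280,180:400]
    else: crop=im[160:340,180:420]
    cv2.imwrite(f'pics/c_{c}.png',cv2.resize(crop,None,fx=3,fy=3,interpolation=0)[:,:,::-1])
    d=mask(im,'blue',proj(c,[.54,-.042,.004]),30,s=90); print(c,cv2.boundingRect(d))
E
```

```text
red ['top'] [0.4897 0.2193] area obs/model 64.0 73.0Traceback (most recent call last):
  File "<stdin>", line 3, in <module>
  File "h.py", line 45, in fit
    s=least_squares(f,guess,diff_step=1e-3);out['+'.join(sel)]=s.x
    return func(*args, **kwargs)
    result = trf(vector_fun.fun, vector_fun.jac, x0, f0, J0, lb, ub, ftol, xtol,
                 gtol, max_nfev, x_scale, loss_function, tr_solver,
                 tr_options.copy(), verbose, callback=callback_wrapped)
    return trf_no_bounds(
        fun, jac, x0, f0, J0, ftol, xtol, gtol, max_nfev, x_scale,
        loss_function, tr_solver, tr_options, verbose, callback=callback)
    f_new = fun(x_new)
    self._update_fun()
    ~~~~~~~~~~~~~~~~^^
    self.f = self.fun_wrapped(xp_copy(self.x))
             ~~~~~~~~~~~~~~~~^^^^^^^^^^^^^^^^^
    return np.atleast_1d(self.fun(x))
                         ~~~~~~~~^^^
    return self.f(x, *self.args, **self.kwargs)
           ~~~~~~^^^^^^^^^^^^^^^^^^^^^^^^^^^^^^
  File "h.py", line 44, in <lambda>
    f=lambda q:np.hstack([hullc([proj(c,p) for p in cyl(q,r,z0,z1)])[0]-obs[c][0] for c in sel])
                                 ~~~~^^^^^
  File "h.py", line 8, in proj
    d=camera_params(c);q=d["camera_from_world"]@np.r_[p,1];u=d["K"]@q[:3];return u[:2]/u[2]
ValueError: time passes only in moves, steps and waits
```

```bash
sed -i 's/^from bench import \*/from bench import *\nimport functools\ncamera_params=functools.lru_cache(None)(camera_params)/' h.py
python3 - <<'E'
from h import *
ims={c:snap(c) for c in("top","side")}
fit(ims,'red',.011,.054,.070,[.493,.209],20)
fit(ims,'green',.011,.054,.070,[.595,.307],20,s=90)
fit(ims,'blue',.042,0,.008,[.540,-.042],30,s=90)
fit(ims,'orange',.031,0,.078,[.449,-.183],40)
cv2.imwrite('pics/c_side.png',cv2.resize(ims['side'][160:340,180:420],None,fx=3,fy=3,interpolation=0)[:,:,::-1])
E
```

```text
red ['top'] [0.4903 0.2193] area obs/model 68.0 73.0
red ['side'] [0.4893 0.2185] area obs/model 171.0 191.0
red both [0.4896 0.2187] [ 0.23  0.29 -0.25 -0.01]
green ['top'] [0.5925 0.3095] area obs/model 68.5 76.0
green ['side'] [0.5929 0.3067] area obs/model 164.0 198.0
green both [0.5926 0.3076] [ 0.77 -0.08 -0.27  0.46]
blue ['top'] [ 0.5438 -0.0453] area obs/model 839.0 814.0
blue ['side'] [ 0.5446 -0.0479] area obs/model 820.5 866.0
blue both [ 0.544  -0.0463] [ 0.41 -0.09 -0.15  0.48]
orange ['top'] [ 0.4558 -0.1859] area obs/model 656.5 640.0
orange ['side'] [ 0.4556 -0.1853] area obs/model 1103.0 1140.0
orange both [ 0.4558 -0.1857] [-0.08  0.03  0.02 -0.13]
```

View pics/c_side.png

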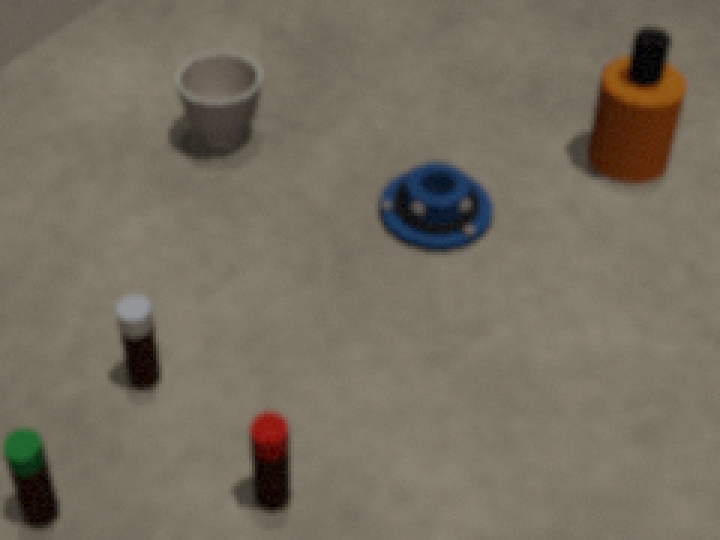

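```bash
cat >> h.py <<'E'
def q(th): a=th/2; return [np.sin(a),np.cos(a),0,0]   # jaw dir at angle th from +y towards +x
E
python3 - <<'E'
from h import *
for p in([.4896,.2187,.052],[.5445,-.0465,.058],[.4558,-.1857,.097],[.5445,-.0465,.11]):
    for th in(-np.pi/2,0,np.pi/2):
        j=inverse_kinematics(p,q(th)); print(p,round(th,2),None if j is None else np.round(j,2))
V=[.4896,.2187]
move_gripper(.06)
move_ptp([*V,.14],q(0)); print(read_time_s())
movel([*V,.052],q(0),speed=.12)
move_gripper(.0,25); print('gap',read_finger_gap(),read_ft_force(),read_time_s())
E
```

```text
[0.4896, 0.2187, 0.052] -1.57 [-0.48  0.44 -0.02  2.    0.01  0.7   2.63]
[0.4896, 0.2187, 0.052] 0 [-0.72  0.45  0.26  2.02 -0.18  0.7   1.22]
[0.4896, 0.2187, 0.052] 1.57 [-0.91  0.48  0.48  2.02 -0.34  0.71 -0.21]
[0.5445, -0.0465, 0.058] -1.57 [-0.96  1.08  1.36  2.02 -1.19  1.2  -2.21]
[0.5445, -0.0465, 0.058] 0 [-0.54  0.53  0.66  2.   -0.47  0.76  1.97]
[0.5445, -0.0465, 0.058] 1.57 [-0.63  0.58  0.78  2.01 -0.57  0.79  0.49]
[0.4558, -0.1857, 0.097] -1.57 [-0.75  0.84  1.38  2.13 -0.98  1.07 -1.99]
[0.4558, -0.1857, 0.097] 0 [-0.48  0.43  0.91  2.12 -0.48  0.8   2.31]
[0.4558, -0.1857, 0.097] 1.57 [-0.34  0.37  0.74  2.12 -0.36  0.78  0.62]
[0.5445, -0.0465, 0.11] -1.57 [-0.98  0.92  1.37  2.   -1.01  1.16 -2.31]
[0.5445, -0.0465, 0.11] 0 [-0.59  0.45  0.72  1.99 -0.39  0.85  1.91]
[0.5445, -0.0465, 0.11] 1.57 [-0.71  0.5   0.87  1.99 -0.5   0.88  0.44]
3.3083
gap 0.021398872157043548 [0.76721129 0.14413971 2.32005614] 4.6167
```

Run:
```python
from h import *
V=[.4896,.2187];P=np.pi/2
move_gripper(.05); move_ptp([*V,.052],q(P)); move_gripper(0,30)
print('gap',read_finger_gap(),read_time_s())
movel([*V,.13],speed=.15)
print('f',read_ft_force())
C=[.5445,-.0465]
move_ptp([*C,.13],q(P)); pause(.2)
print(read_eef_pos(),read_finger_gap(),read_ft_force(),read_time_s())
ims={c:snap(c) for c in("top","side")}
# vial foot is .052 below TCP; cap z offset +.002..+.018
fit({'side':ims['side']},'red',.011,.132,.148,C,25)
fit({'side':ims['side']},'blue',.042,0,.008,C,30,s=90)
cv2.imwrite('pics/hold.png',np.hstack([cv2.resize(ims['side'][130:280,250:400],None,fx=2.6,fy=2.6),cv2.resize(ims['top'][150:300,230:380],None,fx=2.6,fy=2.6)])[:,:,::-1])
```

```text
gap 0.021448962618200236 6.5833
f [ 0.37814007  0.3814302  -0.47379878]
[ 0.54466618 -0.0440648   0.12971911] 0.02172600682365455 [-0.32380997  0.20365125 -0.82075419] 8.5
red ['side'] [ 0.5463 -0.0403] area obs/model 103.0 128.0
red ['side'] [ 0.5463 -0.0403] area obs/model 103.0 128.0
red both [ 0.5463 -0.0403] [-0. -0.]
blue ['side'] [ 0.5445 -0.0473] area obs/model 826.0 867.0
blue ['side'] [ 0.5445 -0.0473] area obs/model 826.0 867.0
blue both [ 0.5445 -0.0473] [-0.  0.]
```

View pics/hold.png

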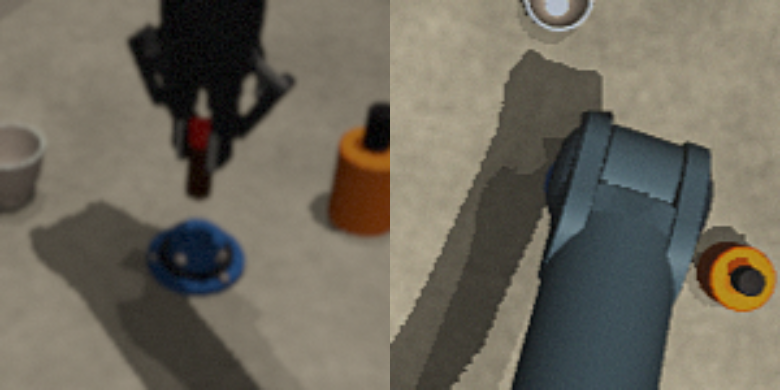

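```bash
cat >> h.py <<'E'
PI=np.pi/2
def goto(p,th=PI,speed=.1,n=3,tol=.0004):
    """line to p, then trim out the measured standing error in x,y"""
    p=np.array(p,float);c=p.copy()
    movel(c,q(th),speed=speed)
    for _ in range(n):
        pause(.1); e=p-read_eef_pos(); e[2]=0
        if np.linalg.norm(e)<tol: break
        c=c+e; movel(c,q(th),speed=.05)
    return c
E
python3 - <<'E'
from h import *
pause(.3);print(read_eef_pos())
C=[.5445,-.0465]
c=goto([*C,.092]); print(c,read_eef_pos(),read_ft_force(),read_time_s())
im=snap('side')
cv2.imwrite('pics/low.png',cv2.resize(im[150:270,260:390],None,fx=5,fy=5,interpolation=2)[:,:,::-1])
E
```

```text
[ 0.54449748 -0.04643347  0.13003355]
[ 0.5443107  -0.04658152  0.092     ] [ 0.54430628 -0.04659815  0.09198431] [-0.18474601 -0.52207566  0.03105359] 10.2333
```

View pics/low.png

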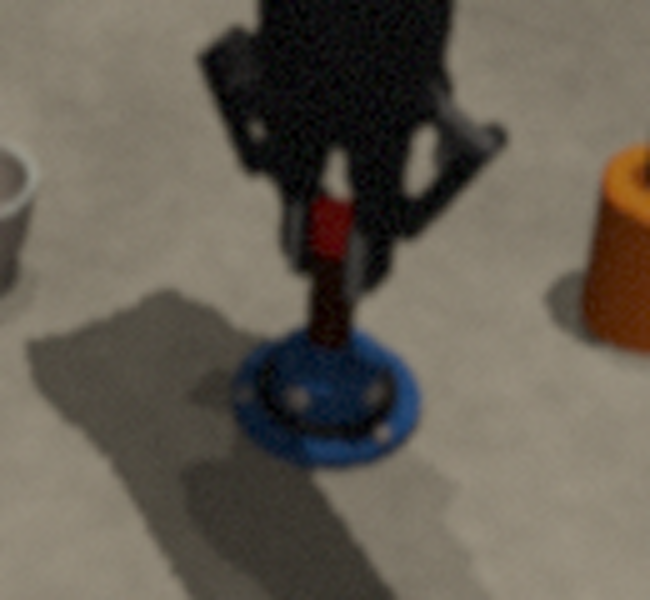

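```bash
cat >> h.py <<'E'
def down(xy,z0,z1,step,lim,speed=.04,th=PI,settle=.06):
    """step down until z1 or force (change) > lim; returns z commanded, force"""
    z=z0
    while z>z1+1e-6:
        z=max(z-step,z1); movel([*xy,z],q(th),speed=speed); pause(settle)
        f=read_ft_force()[2]
        if f>lim: return z,f
    return z,f
E
python3 - <<'E'
from h import *
print('pred foot px',proj('side',[.5445,-.0465,.040]))
C=np.array([.5445,-.0465])
movel([*C,.086],q(PI),speed=.05)
pause(.3);print(read_ft_force())
z,f=down(C,.086,.072,.002,4)
print(z,f,read_eef_pos(),read_ft_force(),read_ft_torque(),read_time_s())
E
```

```text
pred foot px [325.43216792 216.71826506]
[-0.73522736  0.47218769 -0.21781784]
0.072 -0.3770083695861759 [ 0.5444391  -0.04648754  0.07191878] [-0.39116373 -0.65596396 -0.37700837] [-0.0085517   0.00246969 -0.01344775] 13.0083
```

The foot is 11 mm into the bore without contact. I'll carry on down to the floor.

Run:
```python
from h import *
C=np.array([.5445,-.0465])
z,f=down(C,.072,.057,.0025,4)
print(z,f,read_eef_pos(),read_ft_force(),read_time_s())
move_gripper(.045); print(read_ft_force())
movel([*C,.16],speed=.2)
G=[.4558,-.1857]
move_ptp([*G,.20],q(PI)); 
ims={c:snap(c) for c in("top","side")}
fit(ims,'red',.011,.060,.076,C,20)
fit(ims,'orange',.031,0,.078,G,40)
cv2.imwrite('pics/seat.png',np.hstack([cv2.resize(ims['side'][150:270,260:380],None,fx=3,fy=3),cv2.resize(ims['top'][170:290,250:370],None,fx=3,fy=3)])[:,:,::-1])
print(read_time_s())
```

```text
0.057 5.612765043457708 [ 0.5451289  -0.04663297  0.05798249] [-1.22742131  1.41996576  5.61276504] 14.8583
[-0.84344123  0.01861381 -0.16153741]
red ['top'] [ 0.5445 -0.0445] area obs/model 67.5 66.0
red ['side'] [ 0.544  -0.0457] area obs/model 120.0 115.0
red both [ 0.5441 -0.0451] [ 0.22  0.16 -0.22  0.14]
orange ['top'] [ 0.4566 -0.1799] area obs/model 539.0 636.0
orange ['side'] [ 0.4553 -0.185 ] area obs/model 1093.5 1141.0
orange both [ 0.4555 -0.1818] [ 0.74  0.42 -0.7   0.69]
16.7
```

View pics/seat.png

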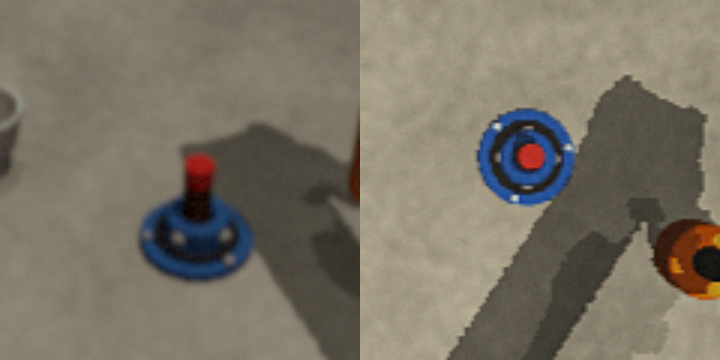

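Seated: it met the floor at the predicted TCP height of 0.058, and it's upright and centred in both views. Next is the cover, which I grip twice, 90° apart, to centre it.

Run:
```python
from h import *
G=[.4558,-.1857];C=np.array([.5443,-.0462]);Z=.0995
move_gripper(.06); move_ptp([*G,.17],q(0)); pause(.15)
movel([*G,Z],speed=.12); pause(.1); print(read_ft_force())
move_gripper(0,25); print('gap',read_finger_gap())
move_gripper(.05); move_ptp([*G,Z],q(PI)); pause(.25); move_gripper(0,80)
print('gap',read_finger_gap(),read_ft_force(),read_time_s())
movel([*G,.20],speed=.15); print(read_finger_gap(),read_ft_force())
movel([*C,.20],q(PI),speed=.12); pause(.4)
print(read_eef_pos(),read_finger_gap(),read_ft_force(),read_time_s())
ims={'side':snap('side')}; b=.20-Z
fit(ims,'orange',.031,b,b+.078,C,50)
cv2.imwrite('pics/cov.png',cv2.resize(ims['side'][90:270,230:410],None,fx=3,fy=3)[:,:,::-1])
```

```text
[ 0.00699725 -0.29124906 -0.33318539]
gap 0.025189431292523694
gap 0.024248419663453372 [0.40464161 0.18768226 2.1229586 ] 21.9667
0.02433061788610734 [-0.29507126 -0.75664486 -1.42543923]
[ 0.54423995 -0.04631267  0.20002499] 0.024108947611027436 [-0.78398634  0.09572316 -0.75033801] 24.7083
orange ['side'] [ 0.5398 -0.0401] area obs/model 1305.0 1447.0
orange ['side'] [ 0.5398 -0.0401] area obs/model 1305.0 1447.0
orange both [ 0.5398 -0.0401] [-0. -0.]
```

View pics/cov.png

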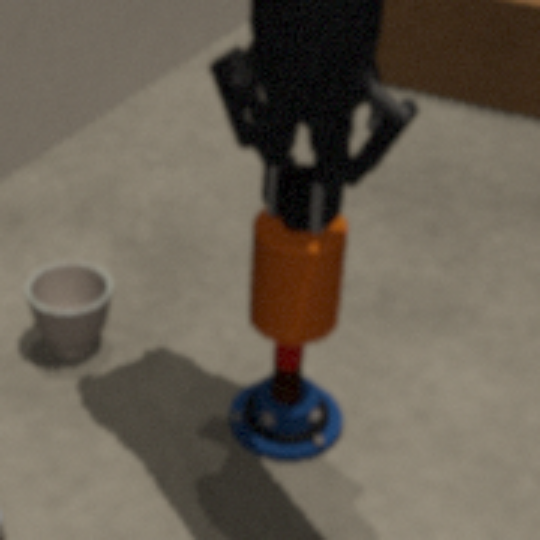

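The cover hangs upright at about (329,182), over the carrier at (326,230). The colour fit is biased because the gripper hides the roof. I'll lower it with the force watched.

Run:
```python
from h import *
C=np.array([.5443,-.0462]);Z=.0995
print('pred rim/foot px',proj('side',[*C,.1005]),proj('side',[*C,0]))
movel([*C,Z+.036],q(PI),speed=.1); pause(.3); print(read_ft_force(),read_eef_pos())
z,f=down(C,Z+.036,Z+.026,.002,4)
print('rim cmd',z-Z,f,read_eef_pos(),read_ft_force(),read_ft_torque(),read_time_s())
im=snap('side');cv2.imwrite('pics/on.png',cv2.resize(im[130:260,270:390],None,fx=4,fy=4)[:,:,::-1])
```

```text
pred rim/foot px [327.11481461 195.00420859] [324.40892977 230.19653827]
[ 0.07088504  0.98478938 -1.45433238] [ 0.54472351 -0.04617517  0.13606048]
rim cmd 0.025999999999999995 -1.6235026309517986 [ 0.54423991 -0.04621006  0.12543475] [-0.3725984   0.17324848 -1.62350263] [-0.01256948  0.03298422  0.02462004] 27.3917
```

View pics/on.png

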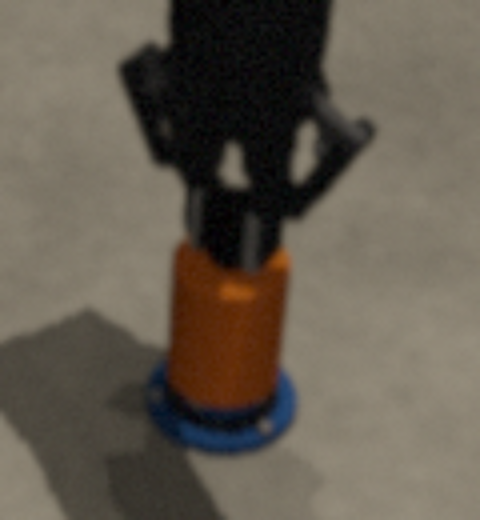

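Run:
```python
from h import *
C=np.array([.5443,-.0462]);Z=.0995
z=Z+.026
while z>Z+.0075:
    z-=.001; movel([*C,z],q(PI),speed=.03); pause(.12); f=read_ft_force(); e=read_eef_pos()
    print('rim cmd %.4f act %.4f'%(z-Z,e[2]-Z),f.round(1),'xy',(e[:2]-C).round(4))
    if f[2]>25 or (z-Z<.0125 and f[2]>11): break
print(read_ft_torque(),read_finger_gap(),read_time_s())
```

```text
rim cmd 0.0250 act 0.0250 [-0.3  0.1  0.2] xy [-0.0002  0.0001]
rim cmd 0.0240 act 0.0244 [-1.9  1.1  5.7] xy [-0. -0.]
rim cmd 0.0230 act 0.0239 [-3.1  0.7  8.8] xy [ 0.0002 -0.0002]
rim cmd 0.0220 act 0.0230 [-3.5  0.7  9.3] xy [ 0.0004 -0.0002]
rim cmd 0.0210 act 0.0222 [-3.5  0.4 10.1] xy [ 0.0005 -0.0003]
rim cmd 0.0200 act 0.0198 [-1.  -0.1  2.5] xy [-0.      0.0001]
rim cmd 0.0190 act 0.0170 [  3.2  -1.7 -16.1] xy [-0.0009  0.0004]
rim cmd 0.0180 act 0.0172 [  2.1   0.3 -15.4] xy [-0.0009  0.0002]
rim cmd 0.0170 act 0.0171 [ -0.2   0.8 -11.8] xy [-0.0004  0.    ]
rim cmd 0.0160 act 0.0157 [ -0.6   0.3 -12.2] xy [-0.0003  0.0001]
rim cmd 0.0150 act 0.0152 [-1.7  0.7 -7.5] xy [-0.0002  0.    ]
rim cmd 0.0140 act 0.0144 [-3.4  0.7 -1.6] xy [ 0.0002 -0.0001]
rim cmd 0.0130 act 0.0132 [-3.3  1.1 -1.2] xy [ 0.0003 -0.0002]
rim cmd 0.0120 act 0.0121 [-3.   0.6 -1.5] xy [ 0.0002 -0.0001]
rim cmd 0.0110 act 0.0113 [-3.7  0.4  2.4] xy [ 0.0003 -0.0001]
rim cmd 0.0100 act 0.0104 [-3.5  0.3  5.6] xy [ 0.0003 -0.0001]
rim cmd 0.0090 act 0.0098 [-4.3  0.8  6.8] xy [ 0.0004 -0.0002]
rim cmd 0.0080 act 0.0091 [-5.8  1.1 10.4] xy [ 0.0004 -0.0002]
rim cmd 0.0070 act 0.0086 [-5.8  1.3 12.7] xy [ 0.0005 -0.0003]
[0.24535745 1.80353806 0.00471946] 0.024522263257245977 34.4083
```

The force trace shows the snap at a rim height of about 20 mm and the ring from 12 mm. The push is now about 12.7 N. I'll check that it holds and that the cover is level before handing in.

Run:
```python
from h import *
pause(1);print(read_ft_force(),read_ft_torque(),read_eef_pos(),read_tcp_rot(),read_finger_gap(),read_time_s())
im=snap('side');cv2.imwrite('pics/fin.png',cv2.resize(im[140:260,180:390],None,fx=3.5,fy=3.5)[:,:,::-1])
```

```text
[-5.71251149  0.45396259 11.85198466] [ 0.29874244  1.81825204 -0.02311551] [ 0.54478948 -0.0464648   0.10804918] [ 7.07185354e-01  7.07027928e-01  5.21041307e-04 -3.34919759e-04] 0.024074712614584586 35.4083
```

View pics/fin.png

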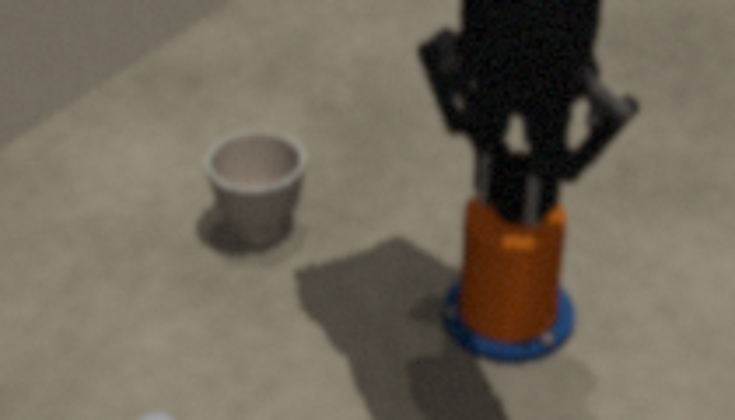

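The cover is level, down on the carrier at about (326,225), and the push is steady at about 12 N. I'm handing it in.

```bash
python3 -c "
from bench import *
print(sign_off())"
```

```text
the job is handed in; nothing more can be done
None
```

I packed the red-capped vial, snapped the orange cover on, and handed the job in at about 35.5 s with the gripper still pressing it down. `sign_off()` gives no verdict, so what follows is from my own checks.

- **Vial:** it met the bore floor at the predicted height (TCP at 0.058 m). Both cameras then showed it upright, about 1 mm from my estimate of the bore centre.
- **Snap:** the push peaked at about 10 N, then the force dropped sharply with the rim at about 20 mm. The ring began to push back just below 12 mm.
- **Final push:** after a 1 s hold the arm read a steady 11.9 N. The rim was at about 8.5 mm, so the sealing ring is pressed roughly 3 mm. I worked that out from the force and height; I didn't read the seal joint itself. The gripper was 0.6 mm from the estimated carrier axis and vertical, and the cover looked level.
- **Other objects:** I never touched the white vial, the green vial or the bowl. The last picture showed the bowl in place, but I didn't measure the two vials again.

Some readings disagreed:
- **Partly hidden views:** camera fits of the cap and cover were several mm off while the gripper hid part of them, so I didn't use those.
- **Side force:** about 6 N sideways and 1.8 N m of moment remained at the end. I left them because the cover was centred and looked level.

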